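Hang the desiccator cabinet's lift-off door

ROBOT

A 6-joint arm with a two-finger parallel gripper is mounted at the origin on the work surface. World frame = base frame: x ahead of the robot, y to its left, z up, the work surface at z = 0. Lengths are in m, angles in rad, forces in N, time in s.
With the tool pointing down it reaches from about 0.3 to 0.875 m from the base axis. Payload 4.2 kg.
Tool frame: the origin (TCP) lies midway between the tips of the shut fingers; the grasp point (between the pads) lies 19 mm behind it; y points along the fingers, z is the direction in which the jaws open and shut, and the axes are right-handed (so a half turn about y gives the same grasp; the last joint's range is limited). The gripper opens to 85 mm and grips with 20 to 120 N. Pads are 22 mm wide; open, the fingers measure 114 mm over their backs; the gripper's body (76 mm by 85 mm) begins 54 mm behind the grasp point. The pads swing forward as they close: fully open they stand 13 mm farther back than shut.
Start: joints at [1.225, 0.32, 1.565, -0, 1.257, -0.02], TCP at [0.184, 0.545, 0.231] pointing down, gripper open.
Joint ranges: [-3.11, 3.11], [-0.84, 2.01], [0.21, 2.61], [-1.34, 4.49], [0.05, 2.63], [-2.56, 2.56]. Speed limits (rad/s): [2.57, 2.57, 3.14, 3.14, 3.14, 3.14].

INTERFACE

Orientations are given as a unit quaternion [w, x, y, z].
In Python, from station import r gives the robot as it stands. The module is installed in compiled form; this text tells all that it offers. Calls block until the motion is done:
- r.move_ptp(position, orientation): joint-space move of the TCP to a pose.
- r.move_l(position, frame=None, feed=0.15): straight line of the TCP; frame=None keeps the orientation; feed is the mean speed in m/s.
- r.goto_joints(angles): joint-space move.
- r.ungrasp() and r.grasp(effort=None): open the fingers fully, or close them until they stop; effort is the grip in N (None keeps the last).
- r.wait(seconds).
- r.solve_ik(position, orientation): joint angles nearest the present ones, or None.
- r.camera(name): name is "side" or "top"; returns a dict with "frame" (384x512x3 uint8, blue, green, red), "fx", "fy", "cx", "cy" (pixels), "origin" and "orientation" of the camera in the world. Camera axes: x right, y up, looking along -z (the intrinsics and any distortion apply to the point x, -y, -z); pixel columns grow to the right and rows downward; lengths in m; the calibration is good to about 2 mm. A picture is of the moment at which its call begins. There is no depth.
A pose or a line that the arm cannot do raises r.MotionError and nothing moves.
- r.sign_off(): hands the job in, once; it reports no verdict.
Readings, each from a call of its own:
- r.read_clock(): time.
- r.read_joint_pos(): joint angles.
- r.read_qd(): joint speeds.
- r.read_tau(): joint torques, N m.
- r.read_ee_pos(): TCP position.
- r.read_orientation(): TCP orientation.
- r.read_ft_force(): force on the tool from outside, world axes, zero at the start.
- r.read_ft_torque(): the same for the moment, N m.
- r.read_finger_gap(): finger opening in m.
Only numpy, scipy, OpenCV 4.12 (cv2) and the standard library are available. Lean on these libraries where they do the work, as an engineer would, in place of code of your own. Each camera call takes 0.05 s, during which the arm holds its last target.

TASK

The blue-framed clear door of the small desiccator cabinet has been washed and is drying in the slotted stand. Hang it back on the cabinet: lower it so that both of its knuckles drop over the two upright hinge pins together and sit fully home, feeling for the pins gently and never forcing the door against the cabinet, then swing it shut against its bumpers and let go. Leave the glass plate in the stand and the glassware around undisturbed.

Things in the scene. Friction and masses are not known exactly. Their poses are not given: they have to be found in the camera images.
- door: Lift-off door, loose, about 0.3 kg: clear pane in a blue frame, 162 mm wide (its y), 205 mm high (z), 12 mm thick (x). Origin: centre of its lower edge, mid-thickness. Its outer face looks along -x, with a black knob 25 mm proud at y = -71, z = 100 mm. Knuckles on its +y edge. It starts upright in the stand, lower edge 12 mm above the table, hinge edge away from the robot.
- door_top (a point): Middle of the door's top edge, 205 mm above its lower edge; here it can be pinched from above, 12 mm thick. Pushed hard at its hinge edge, the door can tip a degree or so in the fingers.
- knuckle_low (a point): Centre of the lower end of the door's lower knuckle: a vertical octagonal steel tube 16 mm long, 16 mm across flats (flats square to the door's x and y), bore 10 mm, its axis at door y = +93, x = 0 mm and its lower end 20 mm above the door's lower edge.
- knuckle_high (a point): The same for the upper knuckle, on the same axis, lower end 150 mm above the door's lower edge.
- door_edge (a point): On the door's inner (+x) face at height 110 mm, 10 mm from its free (-y) edge: about at the bumpers when the door is shut.
- cabinet: Bench desiccator cabinet, fixed: clear walls, white edges, 180 mm deep (x), 160 mm wide (y), 235 mm high, open at its front, which faces its -x. Origin: centre of its underside. The hinge is at its front +y corner. Hung and shut, the door has the cabinet's yaw (within 4 degrees), its lower edge 20 mm above the table; open, it stands out along the cabinet's -x and stays where it is left (slight friction).
- cab_pin_low (a point): NOMINAL foot of the lower hinge pin, at cabinet x = -104, y = +96, z = 40 mm. Brass pins 8 mm in diameter stand 14 mm above a steel shoulder, rim bevelled 1.5 mm; home, the knuckle sits on the shoulder. Both ride on one rigid bar on slotted adjusting screws, not set exactly: the real axis is up to 5 mm off along cabinet x and 8 mm along y, unmeasured, new each time.
- cab_pin_high (a point): NOMINAL foot of the upper pin, 170 mm above the table, vertically over the lower; the same real offset as the lower. A knuckle standing on a pin's tip leaves the door 14 mm too high.
- cab_bumper (a point): Between the two rubber bumpers on the cabinet's front, 14 mm from its -y side, 130 mm high: the plane where the shut door's inner face stops.
- stand: Slotted drying stand, fixed: white base 110 mm (x) by 140 mm (y), 12 mm thick, green posts up to 67 mm high. Origin: centre of its underside. The door stands in the 14.5 mm slot 22 mm along +x, the glass plate in the slot 28 mm along -x; both slots run along y.
- glass_plate: Green glass plate 130 x 100 x 6 mm standing in the stand beside the door; leave it. Origin: centre of its lower edge.
- jar_red: White sample jar, red cap, 52 mm across, 64 mm high; bystander. Origin: centre of its underside.
- jar_blue: White sample jar, blue cap, 52 mm across, 64 mm high; bystander. Origin: centre of its underside.
- amber_bottle: Amber bottle 52 mm across, 120 mm high; bystander. Origin: centre of its underside.
- dish: White evaporating dish 80 mm across, 35 mm high; bystander. Origin: centre of its underside.
- beaker: Glass beaker 68 mm across, 85 mm high; bystander. Origin: centre of its underside.
Things that resemble listed ones, but are neither listed nor needed, are in the scene too. There is more than one size of the door; the job needs the smaller.

How it is judged:
By the outcome, as a careful person would: the job done as asked, in the order asked, and still so for the second after the job is handed in, with the robot touching nothing.
It also fails if it takes over 72 s, if anything falls off the work surface, if the arm or the gripper's body presses on something with over 40 N, if the wrist force passes 120 N, or if a joint passes its speed limit or range.

## Working session

There is one attempt and no reset: what is moved stays moved. The work goes in short steps, each a Python script; the robot and the scene stay as the last script left them, time stands still between calls to the robot, and variables do not carry over. Pictures are saved under pics/ and viewed, and the job is handed in when it is done.

```bash
mkdir -p pics; ls; python3 - <<'E'
from station import r
import cv2
for n in("side","top"):
    c=r.camera(n); cv2.imwrite(f"pics/{n}0.png",cv2.resize(c["frame"],(800,600),interpolation=cv2.INTER_CUBIC)); cv2.imwrite(f"pics/{n}0_raw.png",c["frame"])
    print(n,{k:v for k,v in c.items() if k!="frame"})
print(r.read_clock(),r.read_ee_pos(),r.read_orientation(),r.read_finger_gap())
E
```

```text
pics
side {'fx': 399.52813407919507, 'fy': 399.52813407919507, 'cx': 250.2845566393059, 'cy': 188.62760977089593, 'origin': array([0.26806892, 0.99600068, 0.69429513]), 'orientation': array([-0.09760217, -0.06760338,  0.49399835,  0.86131831])}
top {'fx': 361.60043747869406, 'fy': 361.60043747869406, 'cx': 260.82137677054016, 'cy': 189.75815080321507, 'origin': array([0.37402271, 0.08578787, 1.15225571]), 'orientation': array([ 0.70915468,  0.03088395, -0.03944043, -0.70327112])}
0.1 [0.18388342 0.54435445 0.2305592 ] [-0.69718833  0.69830202 -0.11478954  0.1145691 ] 0.08563398574043773
```

View pics/side0.png

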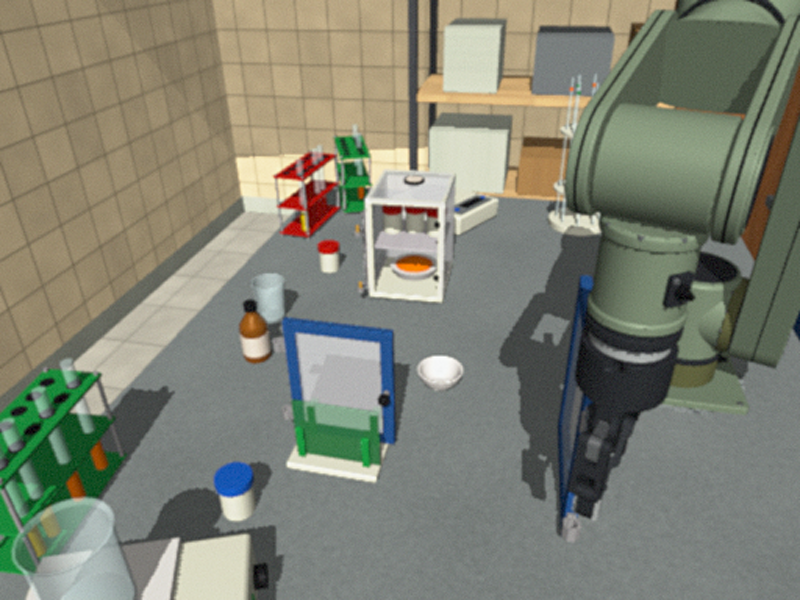

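View pics/top0.png

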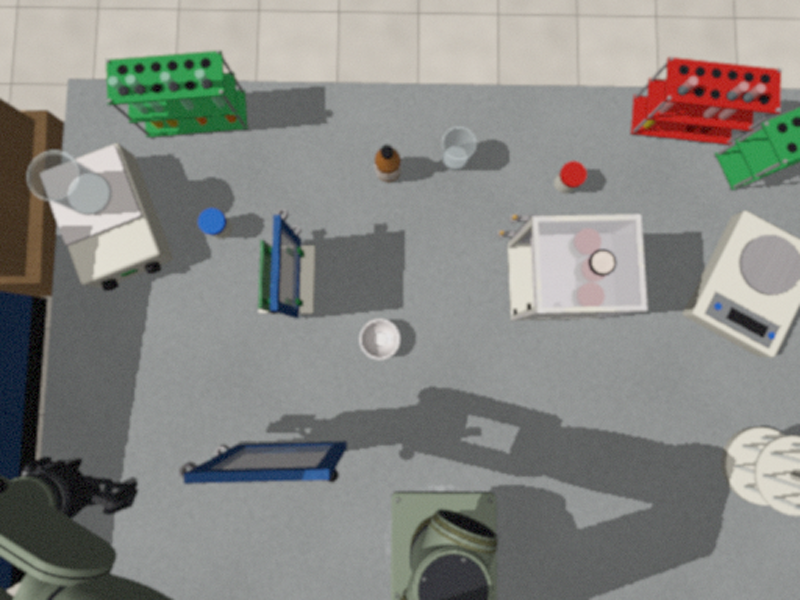

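```bash
cat > h.py <<'E'
import numpy as np, cv2
from scipy.spatial.transform import Rotation as R
from scipy.optimize import least_squares
C={'side':dict(f=399.52813407919507,cx=250.2845566393059,cy=188.62760977089593,o=np.array([0.26806892,0.99600068,0.69429513]),q=[-0.09760217,-0.06760338,0.49399835,0.86131831]),
'top':dict(f=361.60043747869406,cx=260.82137677054016,cy=189.75815080321507,o=np.array([0.37402271,0.08578787,1.15225571]),q=[0.70915468,0.03088395,-0.03944043,-0.70327112])}
for c in C.values(): c['R']=R.from_quat(c['q'],scalar_first=True).as_matrix()
def proj(n,P):
    c=C[n];p=(np.atleast_2d(P)-c['o'])@c['R']
    return np.c_[c['cx']+c['f']*p[:,0]/-p[:,2],c['cy']+c['f']*p[:,1]/p[:,2]]
def atz(n,uv,z):
    c=C[n];d=c['R']@np.array([(uv[0]-c['cx'])/c['f'],-(uv[1]-c['cy'])/c['f'],-1])
    return c['o']+d*(z-c['o'][2])/d[2]
def tri(**k):
    A=[];b=[]
    for n,uv in k.items():
        c=C[n];d=c['R']@np.array([(uv[0]-c['cx'])/c['f'],-(uv[1]-c['cy'])/c['f'],-1]);d/=np.linalg.norm(d)
        M=np.eye(3)-np.outer(d,d);A.append(M);b.append(M@c['o'])
    return np.linalg.lstsq(np.vstack(A),np.hstack(b),rcond=None)[0]
def crop(img,x,y,w,h,s,out):
    a=img[y:y+h,x:x+w]; a=cv2.resize(a,None,fx=s,fy=s,interpolation=cv2.INTER_CUBIC)
    for i in range(0,w,10): cv2.line(a,(i*s,0),(i*s,6 if i%50 else 14),(0,0,255),1);cv2.putText(a,str(x+i),(i*s,22),0,.35,(0,0,255),1)
    for i in range(0,h,10): cv2.line(a,(0,i*s),(6,i*s),(0,0,255),1);cv2.putText(a,str(y+i),(8,i*s+4),0,.35,(0,0,255),1)
    cv2.imwrite(out,a)
E
python3 - <<'E'
from h import *
t=cv2.imread('pics/top0_raw.png');s=cv2.imread('pics/side0_raw.png')
crop(t,315,130,105,78,7,'pics/t_cab.png');crop(t,155,125,70,85,7,'pics/t_door.png')
crop(s,220,105,80,90,6,'pics/s_cab.png');crop(s,175,200,90,110,5,'pics/s_door.png')
E
```

```text
(no output)
```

View pics/t_cab.png

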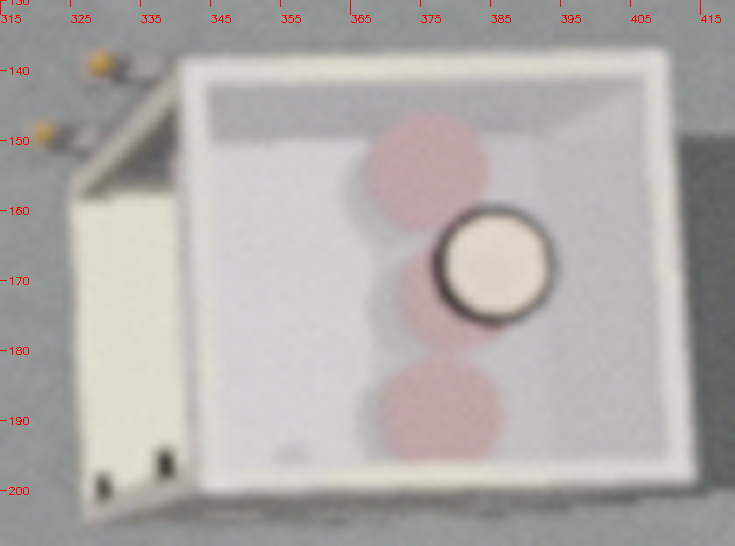

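View pics/t_door.png

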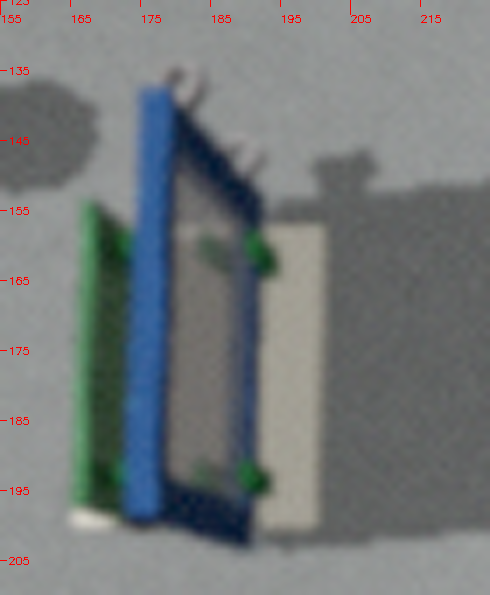

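View pics/s_cab.png

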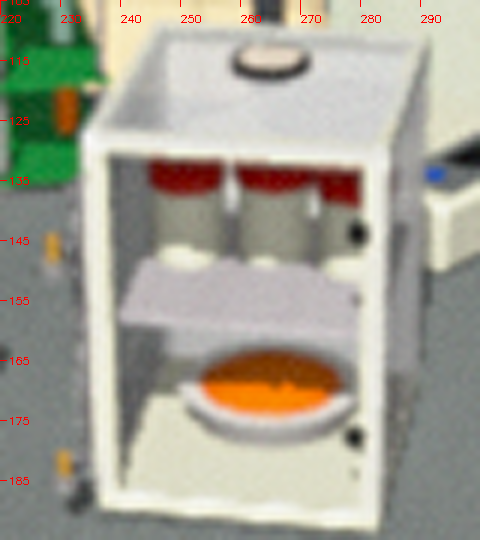

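View pics/s_door.png

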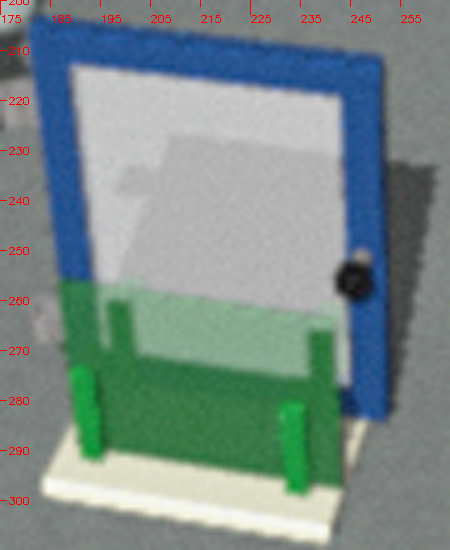

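```bash
cat > fit.py <<'E'
from h import *
def fit(pts,obs,x0,z,names=None):
    # pose x,y,yaw with fixed z; plus per-camera pixel shift w/ weak prior
    def res(p,full=False):
        Rz=R.from_euler('z',p[2]).as_matrix();o=[]
        for (n,P,uv) in obs:
            q=proj(n,Rz@np.array(P)+[p[0],p[1],z])[0]; o.append(q-uv)
        return np.array(o) if full else np.array(o).ravel()
    s=least_squares(res,x0,loss='soft_l1'); return s.x,res(s.x,True)
if __name__=="__main__":
    cab=[('top',(-.09,.08,.235),(340.3,138.1)),('top',(.09,.08,.235),(409.9,137.0)),('top',(.09,-.08,.235),(413.9,198.1)),('top',(-.09,-.08,.235),(342.4,199.6)),
    ('top',(-.09,.08,0),(324.6,157.4)),('top',(-.09,-.08,0),(326.7,204.1)),
    ('side',(-.09,.08,0),(235.9,188.6)),('side',(-.09,-.08,0),(282.5,192.3)),('side',(-.09,.08,.235),(233.7,127)),('side',(-.09,-.08,.235),(283.7,129.8))]
    p,e=fit(None,cab,[.45,-.2,-1.57],0); print('cab',p,'\n',e.round(1))
    for n,l,hh,zz in (('t',None,None,0),):pass
    pu=tri(top=(328.9,138.4),side=(228.2,146.2)); pl=tri(top=(320.7,148.4),side=(230.2,181.7))
    print('pins',pu,pl)
    Rz=R.from_euler('z',p[2]).as_matrix()
    for q in(pu,pl): print('cabframe',Rz.T@(q-[p[0],p[1],0]))
    print('atz',atz('top',(328.9,138.4),.178),atz('top',(320.7,148.4),.048),atz('side',(228.2,146.2),.177),atz('side',(230.2,181.7),.047))
    print('nominal',Rz@np.array([-.104,.096,0.04])+[p[0],p[1],0])
    A=lambda X,Y,x,y,s:(x+(X+.5)/s-.5,y+(Y+.5)/s-.5)
    T=lambda X,Y:A(X,Y,155,125,7);S=lambda X,Y:A(X,Y,175,200,5)
    door=[('top',(-.006,.081,.205),T(140,88)),('top',(.006,.081,.205),T(173,90)),('top',(-.006,-.081,.205),T(123,517)),('top',(.006,-.081,.205),T(160,520)),
    ('top',(.006,-.081,0),T(249,548)),
    ('side',(-.006,.081,.205),S(33,20)),('side',(-.006,-.081,.205),S(382,57)),('side',(-.006,-.081,0),S(388,418)),
    ('side',(-.031,-.071,.1),S(353,281))]
    d,e=fit(None,door,[.4,.2,-1.57],.012); print('door',d,'\n',e.round(1))
    Rz=R.from_euler('z',d[2]).as_matrix()
    print('top mid',Rz@[0,0,.205]+[d[0],d[1],.012], 'knuck',Rz@[0,.093,0]+[d[0],d[1],0])
E
python3 fit.py
```

```text
cab [ 0.52559652 -0.2240556  -1.54702389] 
 [[ 0.8 -0.5]
 [ 0.2 -0.3]
 [-0.3 -0. ]
 [ 1.1 -0.5]
 [-0.4 -2.2]
 [-0.9  0.4]
 [ 0.6  2.9]
 [ 0.5  3.6]
 [ 0.  -0.2]
 [ 1.   0.1]]
pins [ 0.61698804 -0.11209377  0.17631215] [ 0.61666453 -0.11229496  0.04772051]
cabframe [-0.10975779  0.09402706  0.17631215]
cabframe [-0.10956435  0.09369885  0.04772051]
atz [ 0.6151179  -0.11200075  0.178     ] [ 0.6152917  -0.11246925  0.048     ] [ 0.61809526 -0.11091468  0.177     ] [ 0.61843992 -0.1136557   0.047     ]
nominal [ 0.61909729 -0.11780304  0.04      ]
door [ 0.52433722  0.29579026 -1.57356791] 
 [[ 0.4 -0.3]
 [ 0.3 -0.6]
 [ 0.7 -0.2]
 [ 0.1 -0.6]
 [ 1.5  0.4]
 [-0.3  1.1]
 [ 0.3  2.1]
 [ 0.7  0.9]
 [ 0.   2.1]]
top mid [0.52433722 0.29579026 0.217     ] knuck [0.61733686 0.29553251 0.        ]
```

```bash
cat >> h.py <<'E'
def quat(yaw,flip=1):
    z=flip*np.array([np.cos(yaw),np.sin(yaw),0]);y=np.array([0,0,-1.]);x=np.cross(y,z)
    return R.from_matrix(np.c_[x,y,z]).as_quat(scalar_first=True)
E
python3 - <<'E'
from station import r
from h import *
print(R.from_quat(r.read_orientation(),scalar_first=True).as_matrix().round(2))
pin=np.array([.617,-.112]);cy=-1.547
for f in(1,-1):
    print(f,'grasp',r.solve_ik([.524,.296,.25],quat(-1.5736,f)),r.solve_ik([.524,.296,.186],quat(-1.5736,f)))
    for th in(30,50,70,90):
        yw=cy-np.radians(th);c=pin-.093*np.array([-np.sin(yw),np.cos(yw)])
        for z in (.21,.28):
            q=r.solve_ik([*c,z],quat(yw,f)); print(th,c.round(3),None if q is None else np.round(q,2))
E
```

```text
[[ 0.95 -0.    0.32]
 [-0.32 -0.    0.95]
 [-0.   -1.   -0.  ]]
1 grasp [0.49509    0.35176041 1.4689822  0.         1.32085004 2.06869   ] [ 4.95089998e-01  3.92051927e-01  1.57154359e+00 -4.44089210e-16
  1.17799714e+00  2.06869000e+00]
30 [ 0.535 -0.067] [-0.15  0.28  1.68 -0.    1.18  1.92]
30 [ 0.535 -0.067] [-0.15  0.24  1.56 -0.    1.35  1.92]
50 [ 0.556 -0.042] [-0.1   0.31  1.64 -0.    1.2   2.32]
50 [ 0.556 -0.042] [-0.1   0.26  1.52  0.    1.36  2.32]
70 [ 0.583 -0.025] None
70 [ 0.583 -0.025] None
90 [ 0.615 -0.019] None
90 [ 0.615 -0.019] None
-1 grasp [ 4.95089998e-01  3.51760412e-01  1.46898220e+00 -4.44089210e-16
  1.32085004e+00 -1.07290266e+00] [ 4.95089998e-01  3.92051927e-01  1.57154359e+00 -4.44089210e-16
  1.17799714e+00 -1.07290266e+00]
30 [ 0.535 -0.067] [-0.15  0.28  1.68 -0.    1.18 -1.22]
30 [ 0.535 -0.067] [-0.15  0.24  1.56 -0.    1.35 -1.22]
50 [ 0.556 -0.042] [-0.1   0.31  1.64 -0.    1.2  -0.82]
50 [ 0.556 -0.042] [-0.1   0.26  1.52 -0.    1.36 -0.82]
70 [ 0.583 -0.025] [-0.06  0.35  1.58 -0.    1.22 -0.44]
70 [ 0.583 -0.025] [-0.06  0.31  1.46 -0.    1.37 -0.44]
90 [ 0.615 -0.019] [-0.05  0.4   1.5  -0.    1.24 -0.07]
90 [ 0.615 -0.019] [-0.05  0.36  1.38 -0.    1.4  -0.07]
```

```bash
python3 - <<'E'
from station import r
from h import *
print(r.read_ft_force(),r.read_ft_torque())
q=quat(-1.5736,-1)
r.move_l([.184,.545,.33])
r.move_ptp([.524,.2955,.30],q)
r.move_l([.524,.2955,.215],feed=.12)
f=r.camera('top')['frame'];g=r.camera('side')['frame']
crop(f,140,90,110,120,5,'pics/t1.png');crop(g,150,150,130,110,5,'pics/s1.png')
print(r.read_clock(),r.read_ee_pos(),r.read_ft_force())
E
```

```text
[ 0.39246797  0.80727065 -0.24542313] [-0.00888326  0.01701535 -0.0548697 ]
3.425 [0.52450567 0.29587642 0.21614161] [-0.0325599  -0.22894855  0.08617694]
```

View pics/t1.png

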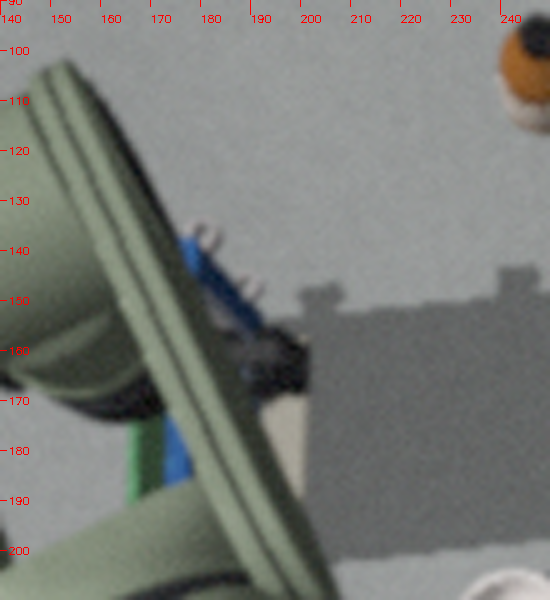

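View pics/s1.png

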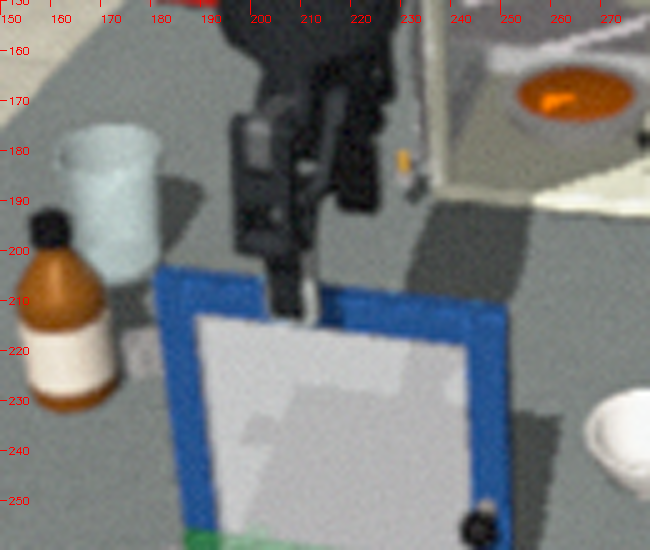

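```bash
python3 - <<'E'
from h import *
print(proj('side',[[.5245,.2958+.043,.229],[.5245,.2958-.043,.229],[.5245,.2958,.216],[.5245,.2958,.217],[.524+.081,.296+.006,.217],[.524-.081,.296+.006,.217]]))
E
```

```text
[[209.58036733 213.4762493 ]
 [221.65769781 192.92553037]
 [216.24071853 207.76371284]
 [216.21221418 207.38281603]
 [181.02105552 204.8496639 ]
 [251.49288226 213.14021906]]
```

```bash
python3 - <<'E'
from station import r
from h import *
p=r.read_ee_pos()
r.move_l([.5245,.2958,.187],feed=.08); print(r.read_ft_force())
r.grasp(80); print(r.read_finger_gap(),r.read_ft_force(),r.read_ee_pos(),r.read_clock())
r.move_l([.5245,.2958,.197],feed=.05); print(r.read_ft_force(),r.read_finger_gap())
r.move_l([.5245,.2958,.285],feed=.12); print(r.read_ft_force(),r.read_ft_torque(),r.read_clock())
g=r.camera('side')['frame'];f=r.camera('top')['frame']
crop(g,150,130,140,150,4,'pics/s2.png');crop(f,130,90,110,120,5,'pics/t2.png')
E
```

```text
[-0.81118681 -0.05241279  0.12768007]
0.01094463099167817 [-0.29536062  1.18316392  1.9499119 ] [0.52470779 0.2963111  0.18733583] 4.5917
[-0.30170496  1.24707601 -0.87953794] 0.010521890419515977
[ 0.31307983  0.60912418 -1.61278078] [ 0.04208185 -0.02417086  0.01351915] 5.825
```

View pics/s2.png

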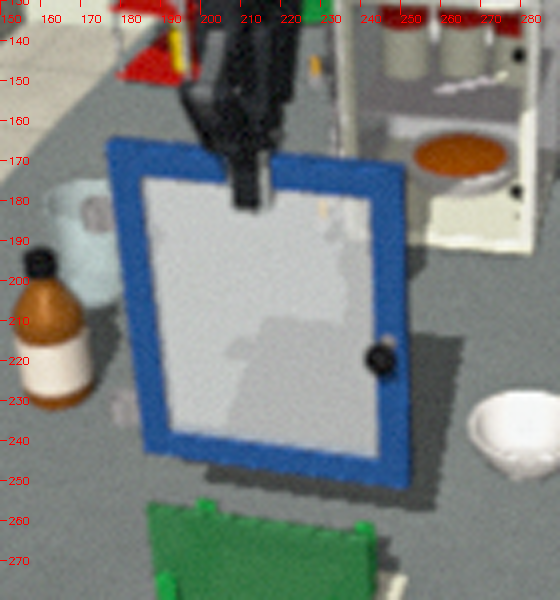

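```bash
python3 - <<'E'
from h import *
s=.64
print('amber',atz('top',(388*s,152*s),.12),'beaker',atz('top',(458*s,152*s),.01),'redjar',atz('top',(570*s,180*s),.03))
E
```

```text
amber [0.75029205 0.11257921 0.12      ] beaker [ 0.79218048 -0.0306275   0.01      ] redjar [ 0.72859486 -0.25791553  0.03      ]
```

```bash
cat >> h.py <<'E'
PIN=np.array([.617,-.112]);CY=-1.547;TH=np.radians(50)
OFF=np.array([.0925,0.])  # knuckle axis in tool-centred door frame (y, x)
def tcp_for(pin,yaw,k=.0925):
    return np.asarray(pin)-k*np.array([-np.sin(yaw),np.cos(yaw)])
E
python3 - <<'E'
from station import r
from h import *
yw=CY-TH;c=tcp_for(PIN,yw)
r.move_ptp([*c,.285],quat(yw,-1))
r.move_l([*c,.222],feed=.1)
r.wait(.2)
print(r.read_clock(),r.read_ee_pos(),c,r.read_ft_force(),r.read_ft_torque())
g=r.camera('side')['frame'];f=r.camera('top')['frame']
cv2.imwrite('pics/s3r.png',g);cv2.imwrite('pics/t3r.png',f)
crop(g,190,90,110,120,5,'pics/s3.png');crop(f,270,110,110,110,6,'pics/t3.png')
E
```

```text
8.1917 [ 0.55627802 -0.04260556  0.22278138] [ 0.55587295 -0.0425757 ] [ 1.09992735 -0.37007839 -2.40450145] [-0.02094209 -0.01242906  0.01325942]
```

View pics/s3.png

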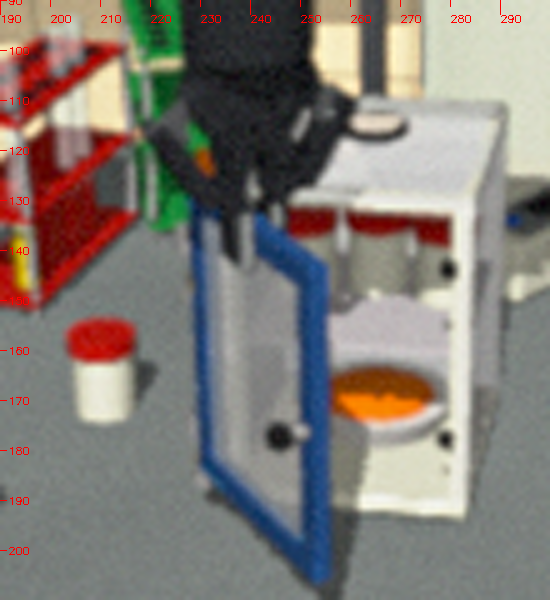

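View pics/t3.png

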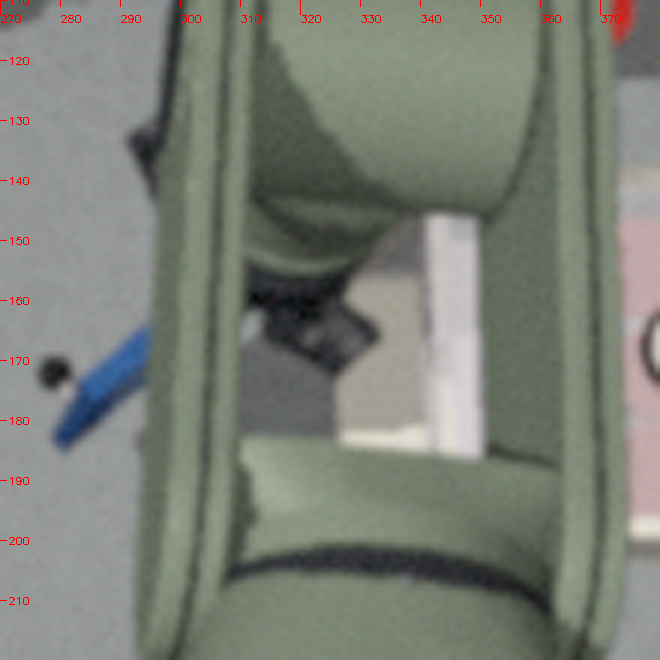

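```bash
cat >> h.py <<'E'
from station import r
def ft(n=3):
    a=[];
    for i in range(n): a.append(np.r_[r.read_ft_force(),r.read_ft_torque()]); r.wait(.02)
    return np.mean(a,0)
def descend(xy,z0,z1,base,step=.001,lim=5,feed=.03,verb=1):
    z=z0
    while z>z1+1e-6:
        z=max(z-step,z1); r.move_l([*xy,z],feed=feed); w=ft(2)-base
        if verb>1: print('%.4f'%z,r.read_ee_pos().round(4),w.round(2))
        if w[2]>lim or np.hypot(w[0],w[1])>lim*1.6: return z,w
    return z,ft(2)-base
E
python3 - <<'E'
from h import *
yw=CY-TH;c=tcp_for(PIN,yw)
b=ft(5);print(b)
z,w=descend(c,.222,.212,b,.002)
print(z,w)
z,w=descend(c,z,.203,b,.001,lim=5,verb=2)
print(z,w,r.read_clock())
E
```

```text
[ 0.08613094 -0.54479086 -1.94090058 -0.01362114  0.00701559 -0.00364247]
0.212 [ 0.15153848  0.29935234 -0.30557333  0.03449313 -0.02555679  0.03530879]
0.2110 [ 0.5558 -0.0426  0.211 ] [ 0.18  0.51 -0.5   0.01  0.    0.  ]
0.2100 [ 0.5558 -0.0426  0.2099] [-0.03  0.42 -0.4   0.02  0.   -0.  ]
0.2090 [ 0.5558 -0.0426  0.2089] [-0.19  0.36 -0.49  0.   -0.01 -0.04]
0.2080 [ 0.5559 -0.0425  0.2083] [-1.33  1.5   1.89  0.02  0.14 -0.01]
0.2070 [ 0.5559 -0.0423  0.2078] [-2.69  3.14  7.48  0.1   0.38 -0.06]
0.207 [-2.69000369  3.13977935  7.48081457  0.09557093  0.38293357 -0.05647666] 11.2417
```

```bash
cat > srch.py <<'E'
from h import *
yw=CY-TH;ey=np.array([-np.sin(yw),np.cos(yw)]);ex=np.array([np.cos(yw),np.sin(yw)])
def probe(dy,dx,base,z1=.2045,zt=.2125,lim=5):
    c=tcp_for(PIN,yw)+ey*dy*1e-3+ex*dx*1e-3
    p=r.read_ee_pos(); 
    r.move_l([p[0],p[1],zt],feed=.04); r.move_l([*c,zt],feed=.04)
    r.move_l([*c,.2095],feed=.03)
    z,w=descend(c,.2095,z1,base,.001,lim)
    f=w[:3]; print('dy %.1f dx %.1f z %.4f act %.4f Fy %.2f Fx %.2f Fz %.2f T %s t %.1f'%(dy,dx,z,r.read_ee_pos()[2],f[:2]@ey,f[:2]@ex,f[2],w[3:].round(2),r.read_clock()))
    return z,w
E
python3 - <<'E'
from srch import *
p=r.read_ee_pos(); r.move_l([p[0],p[1],.2125],feed=.04); b=ft(4)
for dy,dx in((-1.5,0),(1.5,0),(0,1.5),(0,-1.5)):
    z,w=probe(dy,dx,b)
    if z<=.2046 and w[2]<4: break
E
```

```text
dy -1.5 dx 0.0 z 0.2045 act 0.2044 Fy -0.25 Fx -0.40 Fz 0.21 T [-0.03  0.11  0.01] t 13.8
```

```bash
python3 - <<'E'
from srch import *
c=r.read_ee_pos()[:2]; c=tcp_for(PIN,yw)-ey*.0015
b=np.array([0.1,-.5,-2.2,0,0,0])
z,w=descend(c,.2045,.1935,b,.001,lim=5,verb=2)
print(z,w,'y',w[:2]@ey,'x',w[:2]@ex,r.read_ee_pos(),r.read_clock())
g=r.camera('side')['frame'];f=r.camera('top')['frame']
crop(g,190,90,110,120,5,'pics/s4.png')
E
```

```text
0.2035 [ 0.5548 -0.0415  0.2034] [-0.82  0.17 -0.41 -0.01  0.15 -0.06]
0.2025 [ 0.5549 -0.0415  0.2024] [-1.15  0.62 -0.55 -0.01  0.15 -0.05]
0.2015 [ 0.5548 -0.0415  0.2014] [-0.25  0.74 -0.64 -0.01  0.21 -0.04]
0.2005 [ 0.5549 -0.0415  0.2004] [-0.63  0.42 -0.72 -0.05  0.17 -0.02]
0.1995 [ 0.5549 -0.0415  0.1994] [-0.8   0.17 -0.74 -0.01  0.17 -0.06]
0.1985 [ 0.5549 -0.0415  0.1984] [-0.39  0.58 -0.7  -0.08  0.19 -0.06]
0.1975 [ 0.5549 -0.0415  0.1974] [-1.    0.38 -0.06 -0.03  0.21 -0.08]
0.1965 [ 0.5549 -0.0415  0.1964] [-0.82  0.4  -0.97 -0.04  0.21 -0.03]
0.1955 [ 0.5549 -0.0415  0.1955] [-0.58  0.57  0.06 -0.03  0.19 -0.06]
0.1945 [ 0.5549 -0.0413  0.1952] [-2.72  1.94  5.87  0.11  0.49 -0.07]
0.19449999999999998 [-2.72373679  1.93794912  5.86576017  0.11142484  0.49086823 -0.07428598] y -3.2544298153105857 x 0.7635937730766915 [ 0.55493364 -0.0412962   0.19517181] 16.6333
```

View pics/s4.png

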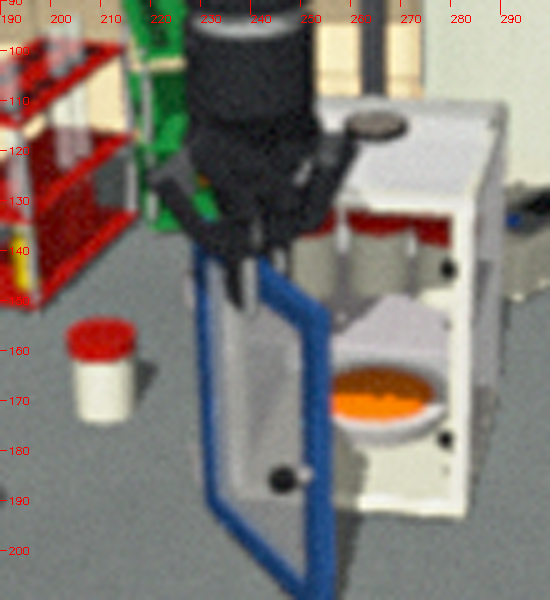

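```bash
python3 - <<'E'
from srch import *
c=tcp_for(PIN,yw)-ey*.0015
r.move_l([*c,.1953],feed=.02); print(ft())
r.ungrasp(); print(r.read_finger_gap())
r.move_l([*c,.30],feed=.15); print(ft(),r.read_clock())
g=r.camera('side')['frame'];f=r.camera('top')['frame']
crop(g,190,90,110,120,5,'pics/s5.png');crop(f,270,110,110,110,6,'pics/t5.png')
E
```

```text
[-2.07975138  1.48408501  2.07941952  0.09878405  0.40086449 -0.06900303]
0.08561244447406408
[ 0.33256125  0.11675861 -0.45561578 -0.02703531  0.01039198 -0.0149917 ] 18.6417
```

View pics/s5.png

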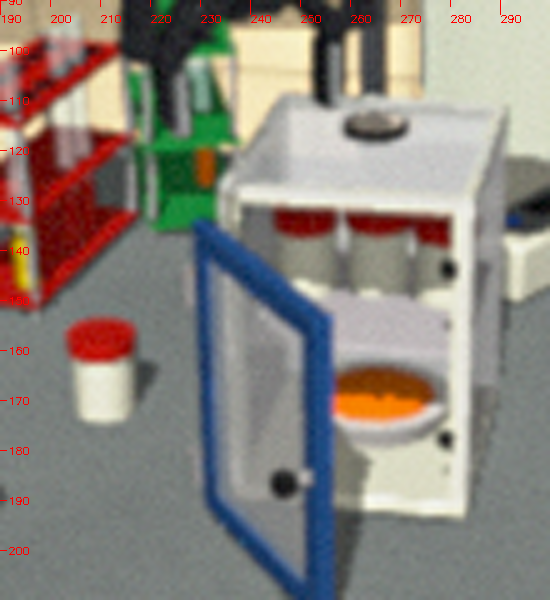

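View pics/t5.png

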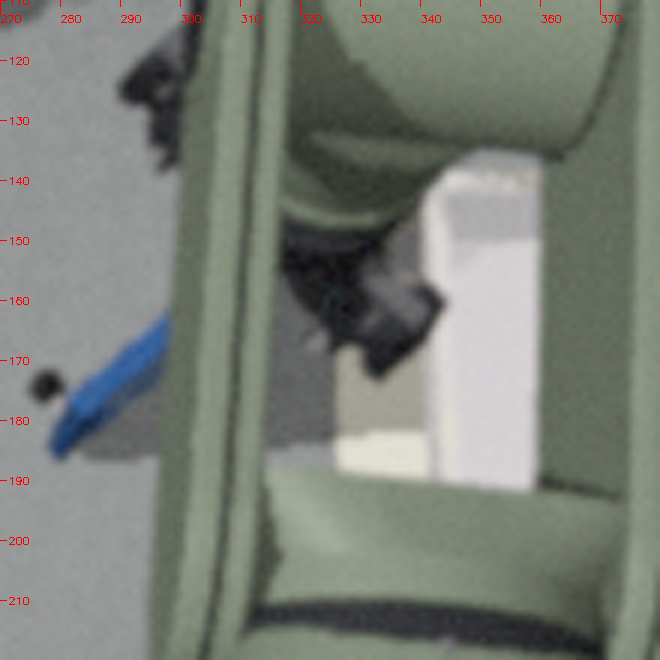

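```bash
cat > push.py <<'E'
from h import *
P=PIN-.0015*np.array([-np.sin(CY-TH),np.cos(CY-TH)])
Q=quat(CY+np.pi/2,1)
def pos(thd,rho=.135,gap=.0175):
    y=CY-np.radians(thd); ey=np.array([-np.sin(y),np.cos(y)]);ex=np.array([np.cos(y),np.sin(y)])
    return P-ey*rho-ex*gap
E
python3 - <<'E'
from push import *
print(pos(62,gap=.03),pos(0))
for t in(62,50,30,10,0,-3): print(t,r.solve_ik([*pos(t),.188],Q))
r.grasp(40)
s=pos(65,gap=.035)
r.move_ptp([*s,.30],Q)
r.move_l([*s,.188],feed=.15)
b=ft(5);print(r.read_finger_gap(),b,r.read_clock())
g=r.camera('side')['frame'];f=r.camera('top')['frame']
crop(g,190,90,110,120,5,'pics/s6.png');crop(f,260,100,110,110,6,'pics/t6.png')
E
```

```text
[0.57595764 0.02149237] [ 0.48063058 -0.09659136]
62 [ 6.83585768e-03  3.35048904e-01  1.65533329e+00 -4.44089210e-16
  1.15121046e+00 -1.69604691e-02]
50 [-1.75734893e-02  2.96674245e-01  1.71284069e+00 -4.44089210e-16
  1.13207772e+00 -4.13698161e-02]
30 [-8.35278100e-02  2.46441172e-01  1.78494266e+00 -4.44089210e-16
  1.11020882e+00 -1.07324137e-01]
10 [-1.73387497e-01  2.21752484e-01  1.81900997e+00 -4.44089210e-16
  1.10083020e+00 -1.97183824e-01]
0 [-2.21786168e-01  2.21089785e-01  1.81991168e+00 -4.44089210e-16
  1.10059119e+00 -2.45582495e-01]
-3 [-2.36151327e-01  2.22466858e-01  1.81803719e+00 -4.44089210e-16
  1.10108861e+00 -2.59947654e-01]
7.120508103949599e-05 [-0.18110502 -0.07793569  0.05649313 -0.01313085  0.0223604  -0.01152572] 21.2917
```

View pics/s6.png

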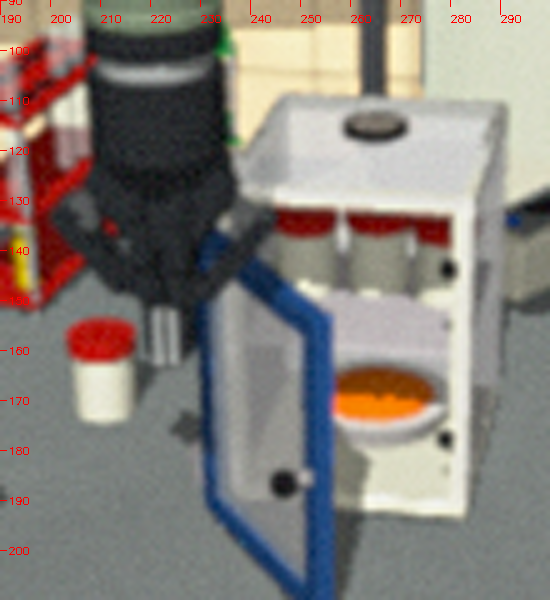

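View pics/t6.png

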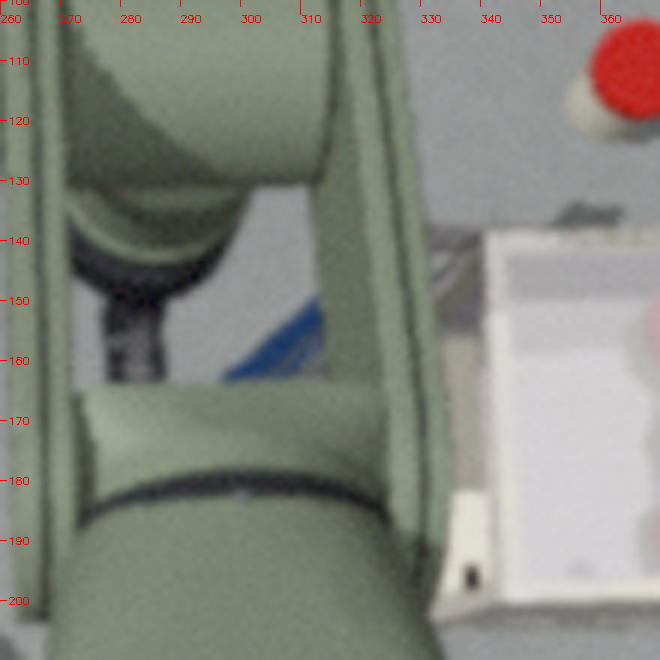

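```bash
python3 - <<'E'
from push import *
s=pos(65,gap=.035); Z=.200
r.move_l([*s,Z],feed=.1); b=ft(4)
for t in list(range(62,8,-5)):
    r.move_l([*pos(t),Z],feed=.08); w=ft(2)-b
    print(t,w[:3].round(2),end=' | ')
    if np.linalg.norm(w[:3])>6: print('STOP');break
print(r.read_clock(),r.read_ee_pos())
g=r.camera('side')['frame'];f=r.camera('top')['frame']
crop(g,190,90,110,120,5,'pics/s7.png');crop(f,260,100,110,110,6,'pics/t7.png')
E
```

```text
62 [0.72 0.19 0.48] | 57 [ 0.25 -0.32  0.7 ] | 52 [ 0.32 -0.28  0.01] | 47 [ 0.89 -0.38  0.16] | 42 [ 0.18 -0.56  0.28] | 37 [ 0.49  0.24 -0.03] | 32 [0.46 0.39 0.14] | 27 [0.58 0.15 0.45] | 22 [0.52 0.34 0.7 ] | 17 [ 0.31 -0.02 -0.34] | 12 [0.21 0.22 0.06] | 25.55 [ 0.48645387 -0.06904913  0.20001774]
```

View pics/s7.png

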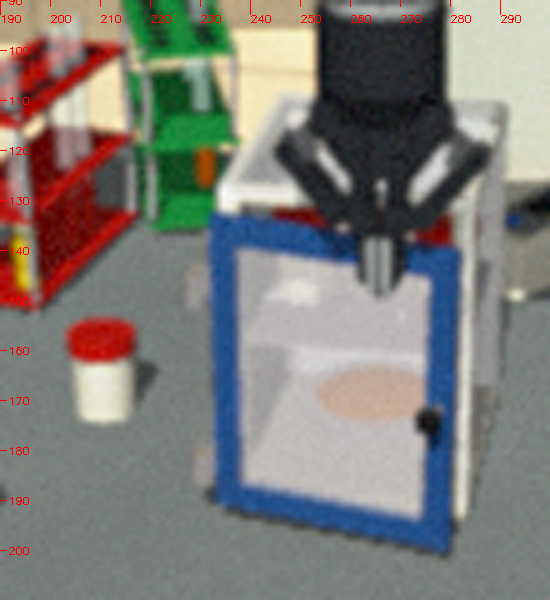

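```bash
python3 - <<'E'
from push import *
Z=.200; b=ft(4)
for t in np.arange(11,-9,-1.):
    r.move_l([*pos(t),Z],feed=.04); w=ft(2)-b
    print(t,w[:3].round(2),r.read_ee_pos()[1].round(4),end=' | ')
    if np.linalg.norm(w[:2])>4: print('STOP');break
r.wait(.3)
print(r.read_clock(),r.read_ee_pos(),ft()-b)
g=r.camera('side')['frame']
crop(g,190,90,110,120,5,'pics/s8.png')
E
```

```text
11.0 [-0.29 -0.18 -0.04] -0.071 | 10.0 [ 0.27 -0.06  0.14] -0.0734 | 9.0 [-0.21 -0.09 -0.33] -0.0757 | 8.0 [-0.07 -0.17  0.28] -0.078 | 7.0 [-0.25 -0.1  -0.54] -0.0803 | 6.0 [-0.32 -0.44  0.33] -0.0826 | 5.0 [-0.51  0.09 -0.17] -0.0849 | 4.0 [-0.56 -0.97 -0.24] -0.0873 | 3.0 [-0.06 -0.42  0.01] -0.0896 | 2.0 [-0.32 -0.37  0.04] -0.092 | 1.0 [ 0.17 -0.51 -0.75] -0.0943 | 0.0 [ 0.44  0.85 -0.41] -0.0966 | -1.0 [-0.42  0.26 -0.38] -0.0991 | -2.0 [ 0.08 -0.65 -0.05] -0.1014 | -3.0 [0.42 0.88 0.28] -0.1037 | -4.0 [1.62 8.16 0.16] -0.1039 | STOP
30.55 [ 0.4800646  -0.10393548  0.19999299] [ 0.52348397  7.87337324  0.4294609   1.2731189  -0.13931011  0.07566646]
```

View pics/s8.png

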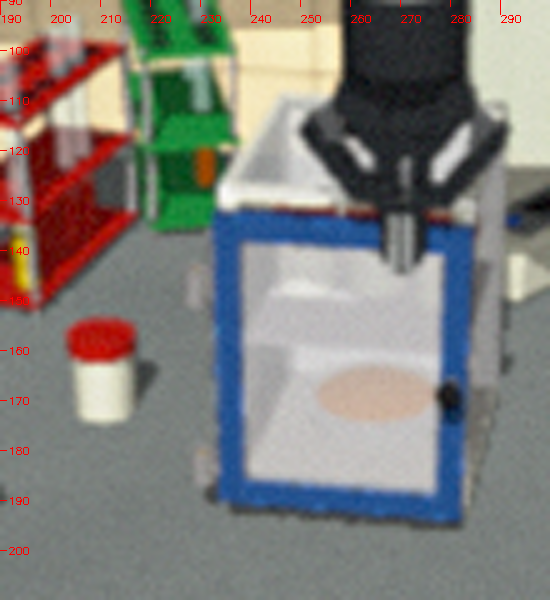

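```bash
python3 - <<'E'
from push import *
p=pos(-3); n=np.array([0,.04])
r.move_l([*(p+n),.2],feed=.06); r.move_l([*(p+n),.33],feed=.15)
r.move_ptp([.40,.2,.36],Q); r.wait(.3)
print(r.read_clock(),ft())
g=r.camera('side')['frame'];f=r.camera('top')['frame']
crop(g,190,90,110,120,5,'pics/s9.png');crop(f,310,120,110,100,6,'pics/t9.png');cv2.imwrite('pics/t9f.png',f);cv2.imwrite('pics/s9f.png',g)
E
```

```text
33.9 [-4.30296710e-01  2.57048445e-01  7.93713032e-02  2.64982847e-04
 -2.52364430e-02 -1.17627648e-02]
```

View pics/s9.png

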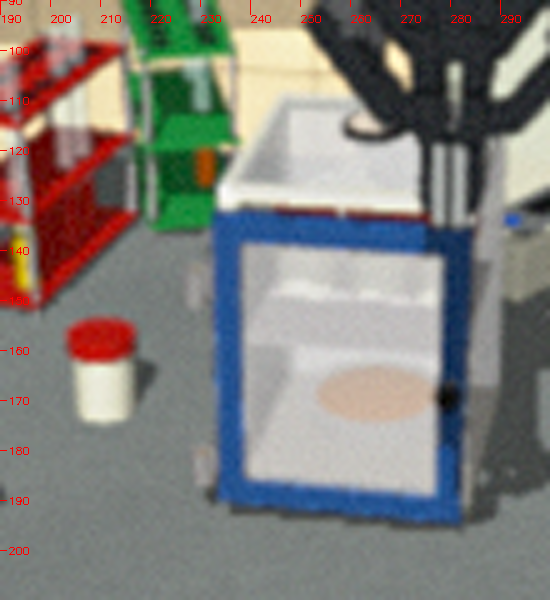

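View pics/t9.png

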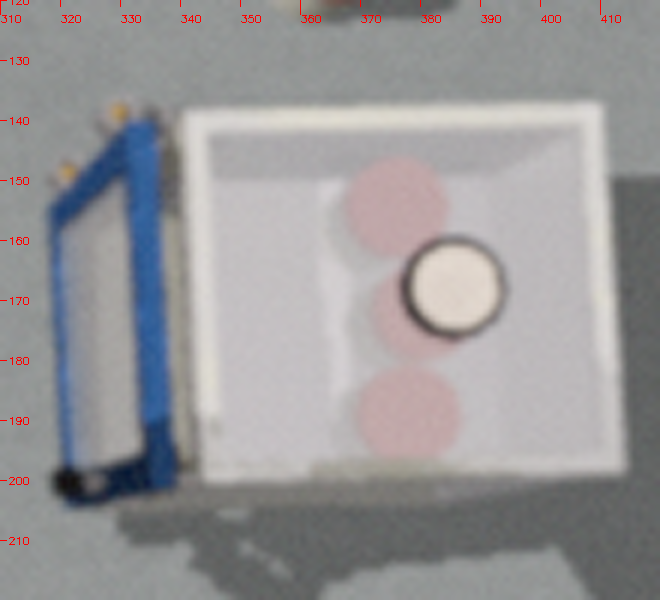

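View pics/t9f.png

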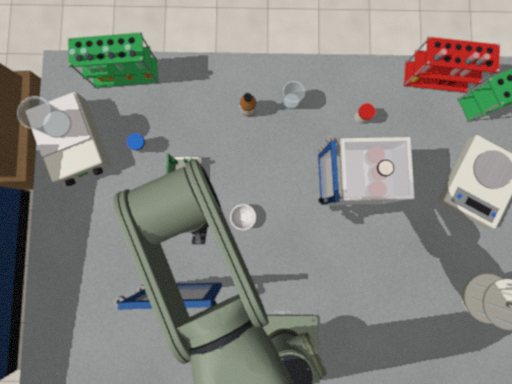

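View pics/s9f.png

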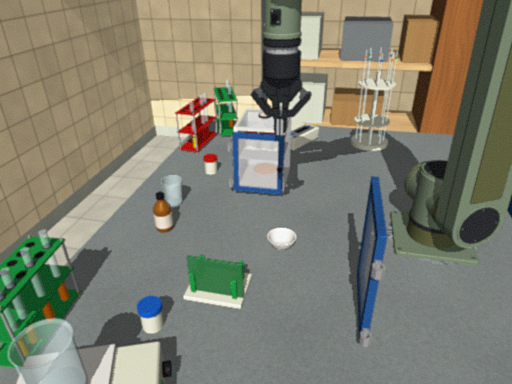

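```bash
python3 - <<'E'
from fit import *
T=lambda X,Y:(310+(X+.5)/6-.5,120+(Y+.5)/6-.5);S=lambda X,Y:(190+(X+.5)/5-.5,90+(Y+.5)/5-.5)
o=[('top',(-.006,.081,.205),T(124,122)),('top',(.006,.081,.205),T(153,122)),('top',(-.006,-.081,.205),T(145,488)),('top',(.006,-.081,.205),T(175,487)),
('top',(-.006,.081,0),T(50,213)),('top',(-.006,-.081,0),T(68,503))]
for z in(.02,.034):
    d,e=fit(None,o,[.52,-.11,-1.55],z);print(z,d,np.degrees(d[2]+1.547),e.round(1).tolist(),(e**2).sum())
    q=[('side',(-.006,.081,0),S(217,503)),('side',(-.006,-.081,0),S(463,523)),('side',(-.006,.081,.205),S(215,210))]
    print([ (proj('side',R.from_euler('z',d[2]).as_matrix()@np.array(P)+[d[0],d[1],z])[0]-uv).round(1) for _,P,uv in q])
E
```

```text
0.02 [ 0.52007985 -0.11656479 -1.52440222] 1.2947576107688128 [[0.3, -0.5], [0.0, -0.6], [0.5, 0.2], [0.1, 0.2], [-0.5, -0.3], [-0.7, 2.2]] 6.51709608309489
[array([2.1, 0.1]), array([ 1.2, -0. ]), array([-0.1,  1.3])]
0.034 [ 0.51807331 -0.11361223 -1.52495364] 1.263163356229896 [[0.3, -1.0], [0.1, -1.2], [0.5, 0.6], [0.2, 0.6], [-0.7, -0.6], [-0.9, 2.5]] 11.48450529849265
[array([ 2.3, -3.1]), array([ 1.8, -3.2]), array([ 0.1, -2.6])]
```

Door fully home (z = 20 mm fits both views) and shut about 1.3° from the cabinet yaw; robot is clear.

```bash
python3 - <<'E'
from station import r
r.sign_off(); print(r.read_clock())
E
```

```text
the job is handed in; nothing more can be done
the job is handed in; nothing more can be done
```

The door is back on the cabinet, fully seated on both hinge pins, swung shut against its bumpers and released. I handed the job in at about 34 s of robot time.

- **Hanging:** I pinched the door by its top edge, lifted it from the stand and lowered it at about 50° open. The first try touched the pin tips at about 7 N, so I backed off. After a 1.5 mm shift both knuckles dropped over the pins, and the door came down on the shoulders at the height I had worked out for fully home, with about 6 N.
- **Closing:** I opened the fingers and moved clear, then pushed the outer face with closed fingers. It stopped firmly on the bumpers at about 8 N.
- **Last checks:** The door's lower edge fits 20 mm above the table in both camera views; the 34 mm of a door standing on the pin tips fits worse. It sits about 1.3° from the cabinet's yaw and stayed shut after the fingers left. The jars, bottle, beaker and dish look unmoved, and the robot was touching nothing.
- **Not confirmed:** The pins were hidden from the cameras during hanging, so that step went by feel. In the last pictures the arm hides part of the stand from above. The glass plate shows standing in it in the side view, but I did not measure its position again.

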